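Pack the beeswax into the kit box and shut the lid

ROBOT

A 7-joint arm with a two-finger parallel gripper is mounted at the origin on a cart in front of the work surface, level with it; the furniture and walls round the work are solid. World frame = base frame: x ahead of the robot, y to its left, z up, the work surface at z = 0. Lengths are in m, angles in rad, forces in N, time in s.
With the tool pointing down it reaches from about 0.4 to 0.85 m from the base axis. Payload 4.5 kg.
Tool frame: the origin (TCP) lies on the centre line of the jaws, within the pads' length; the fingertips stand 11 mm ahead of it and the grasp point (between the pads) lies 8 mm behind it; z points along the fingers, y is the line along which they close (so a half turn about z gives the same grasp; the last joint's range is limited). The gripper opens to 88 mm and grips with 3 to 60 N. Pads are 18 mm wide; open, the fingers measure 123 mm over their backs; the gripper's body (75 mm by 187 mm) begins 45 mm behind the grasp point.
Start: joints at [1.186, 0.689, -0.195, 1.565, 0.157, 0.902, -0.215], TCP at [0.254, -0.571, 0.25] pointing down, gripper open.
Joint ranges: [-3.01, 3.01], [-0.46, 2.08], [-1.47, 1.51], [0.13, 2.56], [-1, 4.14], [0.04, 2.09], [-2.66, 2.66]. Speed limits (rad/s): [2.57, 2.57, 3.14, 3.14, 3.14, 3.14, 3.14].

INTERFACE

Orientations are given as a unit quaternion [x, y, z, w].
In Python, from plant import * gives the robot as it stands. The module is installed in compiled form; this text tells all that it offers.
- The arm moves only by the tool send_rows, never from a script. Its argument "motion" is a list of rows, each an object of numbers: "x", "y", "z": the shift along the tool's x, y, z in cm; "rx", "ry", "rz": the turn, a rotation vector about the tool's x, y, z in rad; "jaw": the finger opening in cm, from 0 to 8.81. In form: [{"x": .., "y": .., "z": .., "rx": .., "ry": .., "rz": .., "jaw": ..}, ...]. A call has exactly 5 rows; each row shifts and turns the commanded pose from where the row before left it, along the tool's axes as they then stand; what a row does not reach is not made up. A row lasts 1/10 s, in which the tool goes at most 50 mm and 8.59 degrees, less where a joint would pass 70% of its speed; a pose out of reach is approached as far as the arm can. A call is refused whole if a number of a shift passes 5 or a number of a turn 0.15, either way. A call with a gripper value outside its range is refused whole. The fingers move at their own pace and stop on an object; "grip_force" is the grip in N (left out, the last holds). Time passes only in rows, so rows that do not move let the fingers close, or fill a call up. It gives the time, the measured TCP pose, the force, the opening and the grip force at its end, in the units of the state.
- get_state(): the state, without advancing time (a new reading comes with each control period).
- snapshot(name): name is "scene" or "top" or "wrist"; returns a dict with "img" (384x512x3 uint8, red, green, blue), "vertical_fov" (degrees; the focal length in pixels is half the picture's height over the tangent of half this angle, whatever the lens; pixels are square), "cx", "cy" (the principal point, pixels), "D" ([k1, k2, p1, p2, k3] as OpenCV has them; the pictures are not rectified), "extrinsics" (4x4, takes a point from camera to world coordinates). Camera axes: x right, y up, looking along -z (the intrinsics and any distortion apply to the point x, -y, -z); pixel columns grow to the right and rows downward; lengths in m; the calibration is good to about 2 mm. A picture is of the moment at which its call begins. There is no depth.
- finish_job(): hands the job in; it is judged then, once.
The state is a dict: "clock": time; "q": joint angles; "qd": joint speeds; "joint_torque": joint torques, N m; "tool_pos": TCP position; "eef_rot": TCP orientation; "contact_force": force on the tool from outside, world axes, zero at the start; "moment": the same for the moment, N m; "opening": opening from 0.0 (shut) to 1.0 (fully open); "finger_force": force on a finger pad.
Only numpy, scipy, OpenCV 4.12 (cv2) and the standard library are available. Lean on these libraries where they do the work, as an engineer would, in place of code of your own. Each camera call takes 0.05 s, during which the arm holds its last target. There are 200 camera calls.

TASK

Put the yellow lump of beeswax into the open wooden kit box, flat on its floor beside the steel disc that is already in there, so that nothing stands above the rim. Then close the box's lid fully, with both things inside.

Things in the scene. Friction and masses are not known exactly. Their poses are not given: they have to be found in the camera images.
- beeswax: yellow-orange lump of beeswax with four thread grooves across its top, a rounded block 34 mm (its x) by 46 mm (its y) by 19 mm high, 60 g, loose on the green cutting mat (3 mm thick), among two spools of thread (43 mm across, 52 mm high); origin at the centre of its underside, z up
- kit_box: low box of pale wood, fixed to the bench, outside 126 mm (its x) by 170 mm (its y) by 36 mm high, walls and floor 8 mm thick, so the inside is 110 mm by 154 mm by 28 mm deep: one open space without dividers. Origin at the centre of its underside; its floor lies 8 mm and its rim 36 mm above that. Its -x side faces the robot, the lid is hinged along its +x rim. The steel disc lies in its +y half; the -y half is empty
- rivet_anvil: bare steel rivet anvil, a disc 41 mm in diameter and 13 mm high, loose on the floor of the kit box, in its +y half; origin at the centre of its underside
- lid (a joint): hinge angle of the kit box's lid in rad: 0 shut, 2.0 fully open (at its stop, leaning back a little). The lid is a pale wooden board 126 mm by 170 mm by 8 mm, 150 g, on an almost frictionless hinge: it stays open leaning back, and once it is pushed past upright (below about 1.5) it falls shut by its own weight
- lid_hinge (a point): middle of the lid's hinge line, 63 mm in +x of the kit box's origin and 36.5 mm above its underside; the hinge line runs along the box's y, the frame turns with the lid, whose board reaches from here 126 mm along the frame's -x and 85 mm to either side along y, its outer face at +8 mm along z
- lid_handle (a point): outer end of the small brass knob on the lid's outer face, 96 mm from the hinge line and 43 mm off it, in the middle of the lid's width; while the lid is open the knob points away from the robot
Things that resemble listed ones, but are neither listed nor needed, are in the scene too. Of the things that look like the beeswax, take the one that is nearest to the robot's base at the start.

How it is judged:
On the way:
1. the beeswax lies on the floor of the kit box while the lid is open (x of beeswax in the frame of kit_box between -0.05 and 0.05 m and y of beeswax in the frame of kit_box between -0.07 and 0.07 m and z of beeswax in the frame of kit_box below 0.014 m and value of joint lid above 1 rad), for 0.2 s.
At the end, for the whole second after the job is handed in: The beeswax and the steel disc both lie on the floor of the kit box, inside its walls (undersides no more than 6 mm above the floor), at rest, and the lid is shut (hinge angle below 0.06 rad) (x of beeswax in the frame of kit_box between -0.05 and 0.05 m and y of beeswax in the frame of kit_box between -0.07 and 0.07 m and z of each of beeswax, rivet_anvil in the frame of kit_box below 0.014 m and x of rivet_anvil in the frame of kit_box between -0.05 and 0.05 m and y of rivet_anvil in the frame of kit_box between -0.07 and 0.07 m and value of joint lid below 0.06 rad and linear speed of beeswax below 0.02 m/s); the robot touches nothing.
It also fails if it takes over 54 s, if anything falls off the work surface, if the arm or the gripper's body presses on something with over 40 N, if the wrist force passes 120 N, or if a joint passes its speed limit or range.

## Working session

There is one attempt and no reset: what is moved stays moved. The work goes in short steps, Python scripts to look and compute and a tool call to move; the robot and the scene stay as the last step left them, time stands still between calls to the robot, and variables do not carry over. Pictures are saved under pics/ and viewed, at most 10 in all, crops included, and the job is handed in when it is done.

Besides the shell and the picture viewer there is one more tool, called after ">>>" as name([rows], argument=value, ...), one row to a line, values as JSON. send_rows: Moves the arm, as the interface text tells. Its arguments: {"type":"object","properties":{"motion":{"type":"array"},"grip_force":{"type":"number"}},"required":["motion"]}

```bash
mkdir -p pics; python3 - <<'E'
from plant import *
import cv2,numpy as np
s=get_state();print(s['clock'],s['tool_pos'],s['eef_rot'],s['opening'])
ims=[]
for n in("scene","top"):
    d=snapshot(n);np.save(f'pics/{n}.npy',d,allow_pickle=True)
    ims.append(d['img']);print(n,d['vertical_fov'],d['cx'],d['cy'],d['D'],np.round(d['extrinsics'],3).tolist())
    cv2.imwrite(f'pics/{n}.png',cv2.resize(d['img'][:,:,::-1],(800,600)))
E
```

```text
0.0 [ 0.25391078 -0.57043189  0.24891894] [ 9.78142519e-01  2.07933610e-01 -2.40075167e-04 -8.76718107e-04] 0.9971640242451022
scene 43.758401656038544 255.7009567652506 192.5183137401676 [-0.07670331  0.          0.          0.          0.        ] [[-0.937, 0.313, -0.155, 0.308], [-0.349, -0.825, 0.445, 0.259], [0.011, 0.471, 0.882, 1.198], [0.0, 0.0, 0.0, 1.0]]
top 54.04231787520934 256.09074665412203 193.86457077552416 [0.0292811 0.        0.        0.        0.       ] [[0.023, 0.993, -0.113, 0.405], [-1.0, 0.024, 0.009, -0.332], [0.011, 0.113, 0.994, 1.076], [0.0, 0.0, 0.0, 1.0]]
```

View pics/top.png

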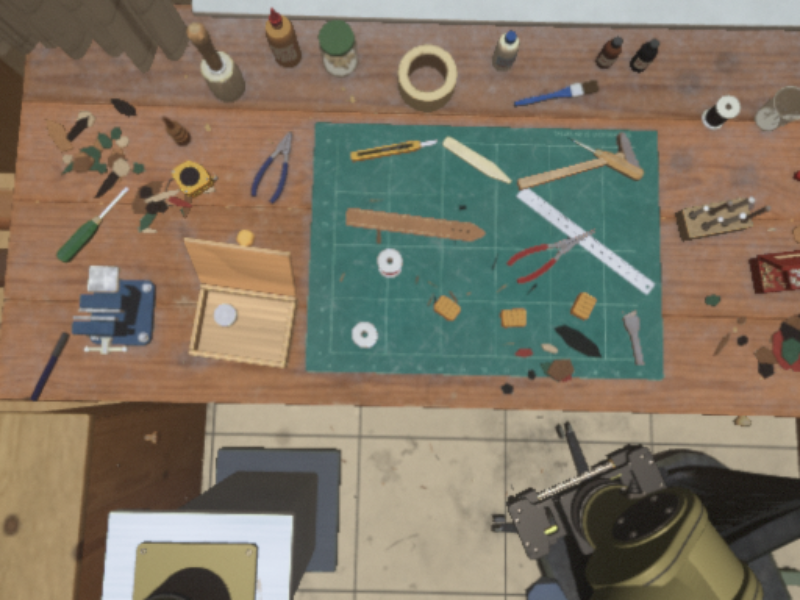

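View pics/scene.png

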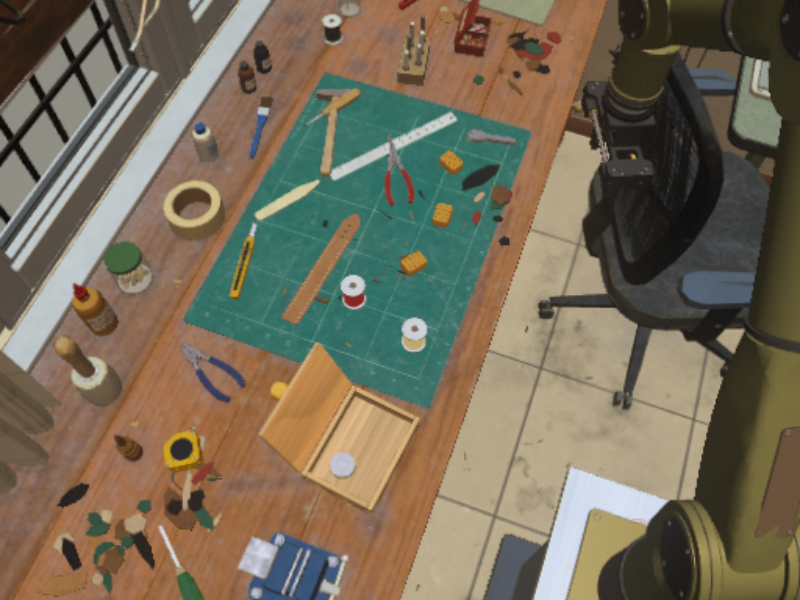

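The top view shows three beeswax-like lumps at about (447,308), (514,317) and (584,305) in the 800 px picture. The box is at about (243,325) with the disc in it at (225,315), and the lid leans back. The yellow knob, the tape measure and the cutter are not beeswax. By the description I want the lump nearest the base, which looks to be (447,308). Next I'll measure it and check a crop.

```bash
cat > h.py <<'E'
import cv2,numpy as np
from scipy.spatial.transform import Rotation as R
def K(d):
    h=d['img'].shape[0];f=h/2/np.tan(np.radians(d['vertical_fov'])/2)
    return np.array([[f,0,d['cx']],[0,f,d['cy']],[0,0,1.]])
def cast(d,uv,z):
    p=cv2.undistortPoints(np.array(uv,float).reshape(-1,1,2),K(d),np.array(d['D'],float)).reshape(-1,2)
    T=np.array(d['extrinsics']);r=np.c_[p[:,0],-p[:,1],-np.ones(len(p))]@T[:3,:3].T
    return T[:3,3]+r*((z-T[2,3])/r[:,2])[:,None]
def mask(d,lo,hi):
    return cv2.inRange(cv2.cvtColor(d['img'],cv2.COLOR_RGB2HSV),np.array(lo),np.array(hi))
def blobs(m,amin):
    cs,_=cv2.findContours(m,cv2.RETR_EXTERNAL,cv2.CHAIN_APPROX_NONE)
    return [c for c in cs if cv2.contourArea(c)>amin]
def lumps(d,z,amin):
    out=[]
    m=cv2.morphologyEx(mask(d,(10,130,110),(28,255,255)),cv2.MORPH_CLOSE,np.ones((3,3)))
    for c in blobs(m,amin):
        P=cast(d,c[:,0],z)[:,:2]
        (ce,wh,a)=cv2.minAreaRect((P*1000).astype(np.float32))
        b=cv2.boxPoints((ce,wh,a));e=max(b[1]-b[0],b[2]-b[1],key=np.linalg.norm)
        out.append((c[:,0].mean(0).round(),np.round(ce),np.round(wh),round(float(np.degrees(np.arctan2(e[1],e[0]))%180),1)))
    return out
E
python3 - <<'E'
from h import *
S=[np.load(f'pics/{n}.npy',allow_pickle=True).item() for n in('scene','top')]
for d in S:
    for l in lumps(d,.015,40):
        if 25<max(l[2])<80: print('lump',*l,'dist',np.hypot(*l[1]))
    print()
d=S[1];im=d['img'][:,:,::-1]
# box rim corners (800px approx)/1.5625
c=np.array([(189,357),(282,367),(296,297),(199,285)])/1.5625
print('rim',cast(d,c,.036).round(3).tolist());print('disc',cast(d,[(225/1.5625,315/1.5625)],.021).round(3))
a=cv2.resize(im[175:240,110:200],None,fx=6,fy=6,interpolation=2)
b=cv2.resize(im[180:215,265:385],None,fx=6,fy=6,interpolation=2)
o=np.zeros((600,720,3),np.uint8);o[:390,:540]=a;o[390:600]=b;cv2.imwrite('pics/crop1.png',o)
E
```

```text
lump [ 41. 222.] [1034.  -44.] [32. 31.] 69.5 dist 1034.9357467978386
lump [ 55. 192.] [1047. -138.] [47. 47.] 68.0 dist 1056.0553962742674
lump [264. 168.] [ 520. -422.] [47. 39.] 58.1 dist 669.6894802817199
lump [283. 137.] [ 505. -543.] [34. 54.] 93.9 dist 741.5348946610671
lump [319. 124.] [ 416. -627.] [26. 39.] 95.6 dist 752.4526563179905
lump [288. 104.] [ 531. -669.] [42. 48.] 159.6 dist 854.1206003838099
lump [297.  49.] [ 574. -903.] [62. 45.] 50.4 dist 1069.992990631247

lump [328. 203.] [ 505. -545.] [28. 40.] 91.4 dist 743.0006729472053
lump [286. 197.] [ 520. -425.] [41. 29.] 54.2 dist 671.5839485872187
lump [373. 195.] [ 530. -672.] [30. 42.] 153.4 dist 855.8527910803352
lump [157. 152.] [641. -55.] [26. 29.] 91.5 dist 643.3552673290241
lump [ 18. 127.] [700. 337.] [62. 12.] 83.4 dist 776.8970330745252
lump [178.  18.] [1045.  -99.] [41. 44.] 106.9 dist 1049.678998551462

rim [[0.42, 0.025, 0.036], [0.406, -0.137, 0.036], [0.53, -0.156, 0.036], [0.547, 0.016, 0.036]]
disc [[ 0.496 -0.028  0.021]]
```

View pics/crop1.png

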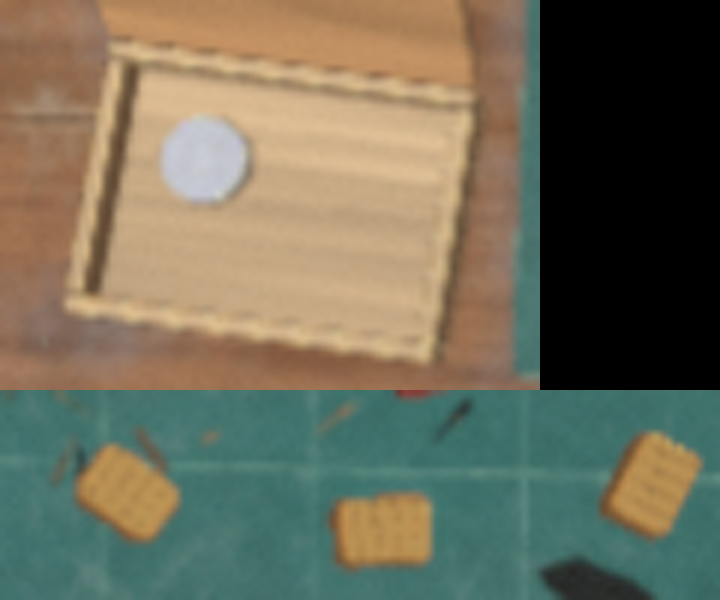

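The crop confirms the choice: the left lump at full-image (286,197) is a grooved, rounded block and lies 0.67 m from the base, against 0.74 and 0.86 m for the others. The box and disc are clear too. I'll work out the box frame and set out.

```bash
cat >> h.py <<'E'
def boxfit(W):  # rim corners in order (-x,+y),(-x,-y),(+x,-y),(+x,+y)
    L=np.array([(-63,85),(-63,-85),(63,-85),(63,85)])/1e3
    c=W.mean(0);H=L.T@(W-c);U,_,V=np.linalg.svd(H);Rm=(U@V).T
    return c,np.arctan2(Rm[1,0],Rm[0,0]),Rm,np.linalg.norm(W-(L@Rm.T+c),axis=1)
E
python3 - <<'E'
from h import *
d=np.load('pics/top.npy',allow_pickle=True).item()
c=np.array([(68,308),(432,360),(475,95),(113,48)])/6+[110,175]-.4
c,a,Rm,e=boxfit(cast(d,c,.036)[:,:2]);print(c.round(4),np.degrees(a),e.round(4))
p=cast(d,[np.array([205,159])/6+[110,175]-.4],.021)[0,:2];print('disc box',(p-c)@Rm)
E
```

```text
[ 0.4774 -0.0637] -6.443324499717014 [0.0031 0.002  0.0018 0.0028]
disc box [0.01612151 0.03821965]
```

>>> send_rows([
  {"x": 5, "y": -0.4, "z": 1, "rx": 0, "ry": 0, "rz": 0, "jaw": 7},
  {"x": 5, "y": -0.4, "z": 1, "rx": 0, "ry": 0, "rz": 0, "jaw": 7},
  {"x": 5, "y": -0.4, "z": 1, "rx": 0, "ry": 0, "rz": 0, "jaw": 7},
  {"x": 5, "y": -0.4, "z": 1, "rx": 0, "ry": 0, "rz": 0, "jaw": 7},
  {"x": 4, "y": -0.4, "z": 1, "rx": 0, "ry": 0, "rz": 0, "jaw": 7},
])

```text
clock: 0.6
tool_pos: [0.4641, -0.4549, 0.1999]
eef_rot: [0.978, 0.209, 0.0, -0.001]
contact_force: [0.1, 0.7, 0.3]
opening: 0.794
finger_force: 0.0
```

>>> send_rows([
  {"x": 3, "y": -0.4, "z": 1, "rx": 0, "ry": 0, "rz": -0.1, "jaw": 7},
  {"x": 0, "y": 0, "z": 1, "rx": 0, "ry": 0, "rz": -0.15, "jaw": 7},
  {"x": 0, "y": 0, "z": 1, "rx": 0, "ry": 0, "rz": -0.15, "jaw": 7},
  {"x": 0, "y": 0, "z": 0, "rx": 0, "ry": 0, "rz": -0.15, "jaw": 7},
  {"x": 0, "y": 0, "z": 0, "rx": 0, "ry": 0, "rz": 0, "jaw": 7},
])

```text
clock: 1.1
tool_pos: [0.4866, -0.4412, 0.1697]
eef_rot: [0.885, 0.466, -0.0, -0.001]
contact_force: [-0.1, -0.4, 1.0]
opening: 0.796
finger_force: 0.0
```

```bash
cat >> h.py <<'E'
def totool(s,target):  # cm along tool axes
    return R.from_quat(s['eef_rot']).inv().apply(np.array(target)-s['tool_pos'])*100
def tyang(s):
    y=R.from_quat(s['eef_rot']).as_matrix()[:,1];return np.degrees(np.arctan2(y[1],y[0]))
E
python3 - <<'E'
from h import *
from plant import *
s=get_state();d=snapshot('wrist');print(s['tool_pos'],tyang(s),s['clock'])
for l in lumps(d,.015,300): print(*l, totool(s,[*l[1]/1000,.016]).round(2))
cv2.imwrite('pics/w1.png',d['img'][:,:,::-1])
E
```

```text
[ 0.48658697 -0.44116328  0.16966605] -34.46858670371907 1.1
[313. 242.] [ 505. -536.] [33. 36.] 95.0 [-6.79  6.91 15.35]
[270. 147.] [ 520. -425.] [45. 32.] 55.7 [ 3.21  1.87 15.37]
```

View pics/w1.png

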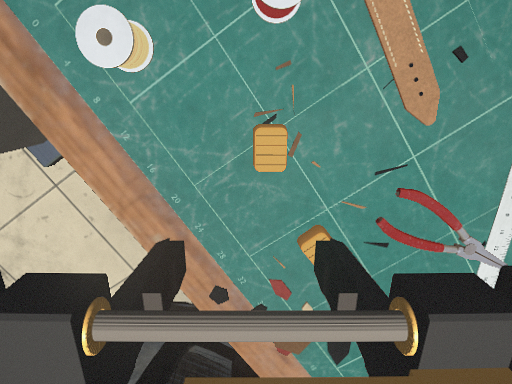

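The wrist view shows the chosen lump at (270,147), 45×32 mm and square to the jaws. The neighbouring lump at (313,242) is clear of them. I'll descend and grip.

>>> send_rows([
  {"x": 1.6, "y": 0.95, "z": 2.5, "rx": 0, "ry": 0, "rz": 0, "jaw": 7},
  {"x": 1.6, "y": 0.95, "z": 2.5, "rx": 0, "ry": 0, "rz": 0, "jaw": 7},
  {"x": 0, "y": 0, "z": 3, "rx": 0, "ry": 0, "rz": 0, "jaw": 7},
  {"x": 0, "y": 0, "z": 2, "rx": 0, "ry": 0, "rz": 0, "jaw": 7},
  {"x": 0, "y": 0, "z": 0, "rx": 0, "ry": 0, "rz": 0, "jaw": 7},
])

```text
clock: 1.65
tool_pos: [0.5191, -0.4245, 0.0677]
eef_rot: [0.886, 0.465, -0.002, -0.002]
contact_force: [-0.2, -0.2, 0.3]
opening: 0.792
finger_force: 0.0
```

>>> send_rows([
  {"x": 0, "y": 0, "z": 2, "rx": 0, "ry": 0, "rz": 0, "jaw": 7},
  {"x": 0, "y": 0, "z": 1.5, "rx": 0, "ry": 0, "rz": 0, "jaw": 7},
  {"x": 0, "y": 0, "z": 1, "rx": 0, "ry": 0, "rz": 0, "jaw": 7},
  {"x": 0, "y": 0, "z": 0.8, "rx": 0, "ry": 0, "rz": 0, "jaw": 7},
  {"x": 0, "y": 0, "z": 0, "rx": 0, "ry": 0, "rz": 0, "jaw": 7},
])

```text
clock: 2.15
tool_pos: [0.5204, -0.4255, 0.0169]
eef_rot: [0.885, 0.465, -0.0, -0.001]
contact_force: [0.5, 0.4, -0.2]
opening: 0.799
finger_force: 0.0
```

>>> send_rows([
  {"x": 0, "y": 0, "z": 0, "rx": 0, "ry": 0, "rz": 0, "jaw": 4},
  {"x": 0, "y": 0, "z": 0, "rx": 0, "ry": 0, "rz": 0, "jaw": 3},
  {"x": 0, "y": 0, "z": 0, "rx": 0, "ry": 0, "rz": 0, "jaw": 2.5},
  {"x": 0, "y": 0, "z": 0, "rx": 0, "ry": 0, "rz": 0, "jaw": 2.5},
  {"x": 0, "y": 0, "z": 0, "rx": 0, "ry": 0, "rz": 0, "jaw": 2.5},
], grip_force=20)

```text
clock: 2.65
tool_pos: [0.521, -0.4259, 0.0179]
eef_rot: [0.885, 0.466, 0.0, 0.0]
contact_force: [-0.1, -0.8, 0.4]
opening: 0.361
finger_force: 16.8
```

Gripped at 31.8 mm opening with 17 N, which fits. I'll lift and turn so the jaws line up with the box's y, which keeps the body clear of the lid.

>>> send_rows([
  {"x": 0, "y": 0, "z": -2, "rx": 0, "ry": 0, "rz": 0, "jaw": 2.5},
  {"x": 0, "y": 0, "z": -3, "rx": 0, "ry": 0, "rz": 0, "jaw": 2.5},
  {"x": 0, "y": 0, "z": -3, "rx": 0, "ry": 0, "rz": 0.14, "jaw": 2.5},
  {"x": 0, "y": 0, "z": -2, "rx": 0, "ry": 0, "rz": 0.14, "jaw": 2.5},
  {"x": 0, "y": 0, "z": -1, "rx": 0, "ry": 0, "rz": 0.14, "jaw": 2.5},
])

```text
clock: 3.15
tool_pos: [0.5222, -0.4265, 0.1317]
eef_rot: [0.963, 0.268, 0.002, 0.002]
contact_force: [-0.1, 0.1, -0.7]
opening: 0.364
finger_force: 19.8
```

>>> send_rows([
  {"x": 0, "y": 0, "z": 0, "rx": 0, "ry": 0, "rz": 0.14, "jaw": 2.5},
  {"x": 0, "y": 0, "z": 0, "rx": 0, "ry": 0, "rz": 0.14, "jaw": 2.5},
  {"x": 0, "y": 0, "z": 0, "rx": 0, "ry": 0, "rz": 0.14, "jaw": 2.5},
  {"x": 0, "y": 0, "z": 0, "rx": 0, "ry": 0, "rz": 0.14, "jaw": 2.5},
  {"x": 0, "y": 0, "z": 0, "rx": 0, "ry": 0, "rz": 0.1, "jaw": 2.5},
])

```text
clock: 3.65
tool_pos: [0.5214, -0.4256, 0.1292]
eef_rot: [0.998, -0.058, 0.001, -0.0]
contact_force: [-0.0, -0.7, -0.3]
opening: 0.36
finger_force: 19.8
```

```bash
python3 - <<'E'
from h import *
from plant import *
s=get_state();print(s['tool_pos'],tyang(s),s['opening'],s['finger_force'],s['clock'],s['q'])
print(totool(s,[.4654,-.0986,.12]))
E
```

```text
[ 0.52136353 -0.42555213  0.12917311] -96.6352322778183 0.36040038316649864 19.763086857274175 3.65 [ 0.6079237   0.89477046  0.01661908  1.51090918 -0.02049949  0.73486778
 -1.05308656]
[ -9.33805128 -31.82948062   0.90695411]
```

>>> send_rows([
  {"x": -2, "y": -4, "z": 0, "rx": 0, "ry": 0, "rz": 0, "jaw": 2.5},
  {"x": -2, "y": -4, "z": 0, "rx": 0, "ry": 0, "rz": 0, "jaw": 2.5},
  {"x": -2, "y": -4, "z": 0, "rx": 0, "ry": 0, "rz": 0, "jaw": 2.5},
  {"x": -2, "y": -4, "z": 0, "rx": 0, "ry": 0, "rz": 0, "jaw": 2.5},
  {"x": -1.3, "y": -4, "z": 0, "rx": 0, "ry": 0, "rz": 0, "jaw": 2.5},
])

```text
clock: 4.15
tool_pos: [0.4495, -0.2151, 0.129]
eef_rot: [0.998, -0.056, 0.0, -0.0]
contact_force: [0.8, 0.2, -1.5]
opening: 0.363
finger_force: 19.8
```

>>> send_rows([
  {"x": 0, "y": -4, "z": 0, "rx": 0, "ry": 0, "rz": 0, "jaw": 2.5},
  {"x": 0, "y": -4, "z": 0, "rx": 0, "ry": 0, "rz": 0, "jaw": 2.5},
  {"x": 0, "y": -3.8, "z": 0.9, "rx": 0, "ry": 0, "rz": 0, "jaw": 2.5},
  {"x": 0, "y": 0, "z": 0, "rx": 0, "ry": 0, "rz": 0, "jaw": 2.5},
  {"x": 0, "y": 0, "z": 0, "rx": 0, "ry": 0, "rz": 0, "jaw": 2.5},
])

```text
clock: 4.65
tool_pos: [0.4645, -0.0983, 0.1195]
eef_rot: [0.999, -0.054, 0.001, -0.0]
contact_force: [0.5, 0.7, -0.8]
opening: 0.362
finger_force: 19.8
```

```bash
python3 - <<'E'
from h import *
from plant import *
s=get_state();d=snapshot('wrist');print(s['tool_pos'],tyang(s),s['opening'],s['finger_force'])
np.save('pics/w2.npy',d,allow_pickle=True)
cv2.imwrite('pics/w2.png',d['img'][:,:,::-1])
E
```

```text
[ 0.46446905 -0.09829341  0.11945524] -96.21451981469944 0.36179883415954583 19.766240436583757
```

View pics/w2.png

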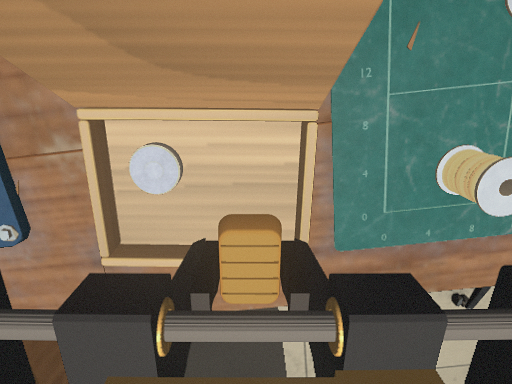

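The wrist view shows the lump held at (250,258) above the box. The rim's far edge runs from (78,110) to (318,110), the left corner of the near edge is at about (103,264), and the disc is at (155,168). I'll check the box pose from this view.

```bash
python3 - <<'E'
from h import *
d=np.load('pics/w2.npy',allow_pickle=True).item()
P=cast(d,[(78,110),(318,110),(103,264)],.036)[:,:2];print(P.round(4),np.linalg.norm(P[0]-P[1]),np.linalg.norm(P[0]-P[2]))
v=P[0]-P[1];print('yaw',np.degrees(np.arctan2(v[1],v[0]))-90)
c=(P[1]+P[2])/2;a=np.arctan2(v[1],v[0])-np.pi/2;Rm=np.array([[np.cos(a),-np.sin(a)],[np.sin(a),np.cos(a)]])
print('centre',c,'tcp in box',(np.array([.46447,-.09829])-c)@Rm,'disc',(cast(d,[(155,168)],.021)[0,:2]-c)@Rm)
E
```

```text
[[ 0.5479  0.0116]
 [ 0.5298 -0.153 ]
 [ 0.4274  0.0257]] 0.16557625052748745 0.12137209108331802
yaw -6.294465694556564
centre [ 0.47858199 -0.06366638] tcp in box [-0.01023084 -0.0359621 ] disc [0.01600637 0.03743029]
```

It agrees with the first measurement: TCP at box (-10,-36) mm and disc at (16,37) mm. I'll lower and release with a small opening.

>>> send_rows([
  {"x": 0, "y": 0, "z": 2.5, "rx": 0, "ry": 0, "rz": 0, "jaw": 2.5},
  {"x": 0, "y": 0, "z": 2.5, "rx": 0, "ry": 0, "rz": 0, "jaw": 2.5},
  {"x": 0, "y": 0, "z": 1.5, "rx": 0, "ry": 0, "rz": 0, "jaw": 2.5},
  {"x": 0, "y": 0, "z": 1.2, "rx": 0, "ry": 0, "rz": 0, "jaw": 2.5},
  {"x": 0, "y": 0, "z": 1, "rx": 0, "ry": 0, "rz": 0, "jaw": 2.5},
])

```text
clock: 5.2
tool_pos: [0.464, -0.1008, 0.0313]
eef_rot: [0.998, -0.057, 0.0, 0.0]
contact_force: [-0.0, 0.1, -1.3]
opening: 0.36
finger_force: 19.8
```

>>> send_rows([
  {"x": 0, "y": 0, "z": 0.4, "rx": 0, "ry": 0, "rz": 0, "jaw": 2.5},
  {"x": 0, "y": 0, "z": 0.4, "rx": 0, "ry": 0, "rz": 0, "jaw": 2.5},
  {"x": 0, "y": 0, "z": 0.05, "rx": 0, "ry": 0, "rz": 0, "jaw": 2.5},
  {"x": 0, "y": 0, "z": 0, "rx": 0, "ry": 0, "rz": 0, "jaw": 2.5},
  {"x": 0, "y": 0, "z": 0, "rx": 0, "ry": 0, "rz": 0, "jaw": 2.5},
])

```text
clock: 5.7
tool_pos: [0.464, -0.0995, 0.0235]
eef_rot: [0.998, -0.055, 0.0, 0.0]
contact_force: [0.8, 0.4, -1.2]
opening: 0.361
finger_force: 19.8
```

>>> send_rows([
  {"x": 0, "y": 0, "z": 0, "rx": 0, "ry": 0, "rz": 0, "jaw": 3.6},
  {"x": 0, "y": 0, "z": 0, "rx": 0, "ry": 0, "rz": 0, "jaw": 4.2},
  {"x": 0, "y": 0, "z": 0, "rx": 0, "ry": 0, "rz": 0, "jaw": 4.2},
  {"x": 0, "y": 0, "z": 0, "rx": 0, "ry": 0, "rz": 0, "jaw": 4.2},
  {"x": 0, "y": 0, "z": -0.5, "rx": 0, "ry": 0, "rz": 0, "jaw": 4.2},
])

```text
clock: 6.2
tool_pos: [0.4635, -0.0994, 0.0279]
eef_rot: [0.998, -0.056, -0.0, -0.0]
contact_force: [0.2, -0.1, 0.2]
opening: 0.476
finger_force: 0.0
```

>>> send_rows([
  {"x": 0, "y": 0, "z": -1.5, "rx": 0, "ry": 0, "rz": 0, "jaw": 4.2},
  {"x": 0, "y": 0, "z": -2, "rx": 0, "ry": 0, "rz": 0, "jaw": 4.2},
  {"x": 0, "y": 0, "z": -3, "rx": 0, "ry": 0, "rz": 0, "jaw": 4.2},
  {"x": 0, "y": 0, "z": -3, "rx": 0, "ry": 0, "rz": 0, "jaw": 4.2},
  {"x": 0, "y": 0, "z": 0, "rx": 0, "ry": 0, "rz": 0, "jaw": 4.2},
])

```text
clock: 6.7
tool_pos: [0.4655, -0.0999, 0.1263]
eef_rot: [0.998, -0.056, 0.003, 0.0]
contact_force: [-0.5, -1.0, -0.6]
opening: 0.477
finger_force: 0.0
```

```bash
python3 - <<'E'
from h import *
from plant import *
s=get_state();print(s['clock'],s['tool_pos'],tyang(s),s['opening'],s['finger_force'],s['q'])
d=snapshot('wrist');e=snapshot('top')
cv2.imwrite('pics/w3.png',np.hstack([cv2.resize(d['img'],(400,300)),cv2.resize(e['img'][150:240,90:210],(400,300),interpolation=2)])[:,:,::-1])
E
```

```text
6.7 [ 0.46547355 -0.09989391  0.1263033 ] -96.38632507861006 0.4766598095962766 0.0 [ 0.0741939   0.72137281  0.06466758  2.12770754 -0.14824332  0.29043936
 -1.41761552]
```

View pics/w3.png

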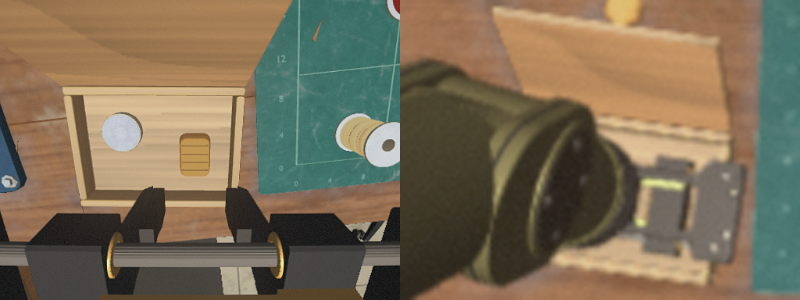

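The lump lies flat on the floor, at (195,155) in the left panel, beside the disc at (122,132), and the lid is open. Next I go over the lid with the jaws shut, come down behind it off the knob's line, and pull it past upright.

>>> send_rows([
  {"x": 0, "y": 0, "z": -3, "rx": 0, "ry": 0, "rz": 0, "jaw": 2},
  {"x": 0, "y": 0, "z": -3, "rx": 0, "ry": 0, "rz": 0, "jaw": 0},
  {"x": 0, "y": 0.4, "z": -2.5, "rx": 0, "ry": 0, "rz": 0, "jaw": 0},
  {"x": 0, "y": 0.4, "z": 0, "rx": 0, "ry": 0, "rz": 0, "jaw": 0},
  {"x": 0, "y": 0, "z": 0, "rx": 0, "ry": 0, "rz": 0, "jaw": 0},
])

```text
clock: 7.3
tool_pos: [0.4624, -0.1079, 0.2074]
eef_rot: [0.998, -0.056, -0.0, 0.0]
contact_force: [-0.7, 0.7, -0.2]
opening: 0.048
finger_force: 0.0
```

>>> send_rows([
  {"x": 4, "y": 0, "z": 0, "rx": 0, "ry": 0, "rz": 0, "jaw": 0},
  {"x": 4, "y": 0, "z": 0, "rx": 0, "ry": 0, "rz": 0, "jaw": 0},
  {"x": 4, "y": 0, "z": 0, "rx": 0, "ry": 0, "rz": 0, "jaw": 0},
  {"x": 4, "y": 0, "z": 0, "rx": 0, "ry": 0, "rz": 0, "jaw": 0},
  {"x": 1, "y": 0, "z": 0, "rx": 0, "ry": 0, "rz": 0, "jaw": 0},
])

```text
clock: 7.8
tool_pos: [0.6349, -0.1257, 0.2052]
eef_rot: [0.998, -0.055, 0.0, -0.0]
contact_force: [-0.1, 0.6, 0.3]
opening: 0.004
finger_force: 0.0
```

```bash
python3 - <<'E'
from h import *
from plant import *
s=get_state();print(s['clock'],s['tool_pos'],tyang(s),s['opening'],totool(s,[.632,-.126,.126]))
d=snapshot('scene');w=snapshot('wrist');print('wristcam',totool(s,np.array(w['extrinsics'])[:3,3]))
cv2.imwrite('pics/s2.png',np.hstack([cv2.resize(d['img'][170:350,130:370],(400,300)),cv2.resize(w['img'],(400,300))])[:,:,::-1])
E
```

```text
7.8 [ 0.63490666 -0.12566377  0.20517153] -96.29600492169887 0.004203909854719418 [-0.28544015  0.07002605  7.91710511]
wristcam [  8.19456125   0.04498429 -13.3602044 ]
```

View pics/s2.png

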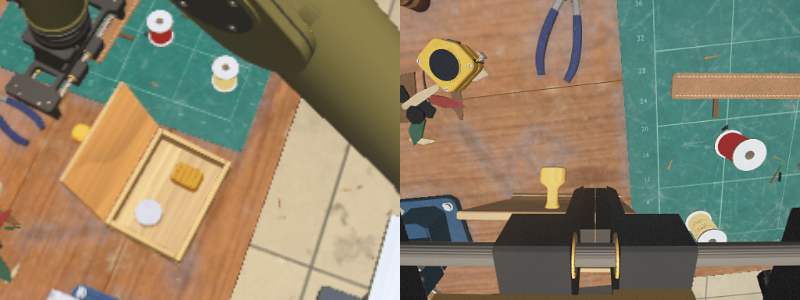

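The gripper is behind and above the lid. In the wrist view the knob at (552,185) is left of the shut fingers at (597,215), with a small gap. I'll shift a bit more away from it, descend and pull.

>>> send_rows([
  {"x": 0.2, "y": 0.8, "z": 0.5, "rx": 0, "ry": 0, "rz": 0, "jaw": 0},
  {"x": 0, "y": 0, "z": 2, "rx": 0, "ry": 0, "rz": 0, "jaw": 0},
  {"x": 0, "y": 0, "z": 2, "rx": 0, "ry": 0, "rz": 0, "jaw": 0},
  {"x": 0, "y": 0, "z": 2, "rx": 0, "ry": 0, "rz": 0, "jaw": 0},
  {"x": 0, "y": 0, "z": 1.4, "rx": 0, "ry": 0, "rz": 0, "jaw": 0},
])

```text
clock: 8.4
tool_pos: [0.6305, -0.1349, 0.127]
eef_rot: [0.998, -0.056, -0.002, -0.0]
contact_force: [0.2, -0.2, 0.3]
opening: 0.003
finger_force: 0.0
```

>>> send_rows([
  {"x": -1, "y": 0, "z": 0, "rx": 0, "ry": 0, "rz": 0, "jaw": 0},
  {"x": -1, "y": 0, "z": 0, "rx": 0, "ry": 0, "rz": 0, "jaw": 0},
  {"x": -1, "y": 0, "z": 0, "rx": 0, "ry": 0, "rz": 0, "jaw": 0},
  {"x": -1, "y": 0, "z": 0, "rx": 0, "ry": 0, "rz": 0, "jaw": 0},
  {"x": -1, "y": 0, "z": 0, "rx": 0, "ry": 0, "rz": 0, "jaw": 0},
])

```text
clock: 8.9
tool_pos: [0.5825, -0.1294, 0.1291]
eef_rot: [0.998, -0.056, 0.0, 0.0]
contact_force: [0.2, -0.8, 1.0]
opening: 0.007
finger_force: 0.4
```

>>> send_rows([
  {"x": -0.8, "y": 0, "z": 0, "rx": 0, "ry": 0, "rz": 0, "jaw": 0},
  {"x": -0.8, "y": 0, "z": 0, "rx": 0, "ry": 0, "rz": 0, "jaw": 0},
  {"x": -0.8, "y": 0, "z": 0, "rx": 0, "ry": 0, "rz": 0, "jaw": 0},
  {"x": -0.8, "y": 0, "z": 0, "rx": 0, "ry": 0, "rz": 0, "jaw": 0},
  {"x": -0.8, "y": 0, "z": 0, "rx": 0, "ry": 0, "rz": 0, "jaw": 0},
])

```text
clock: 9.4
tool_pos: [0.543, -0.1244, 0.1291]
eef_rot: [0.998, -0.056, 0.0, 0.0]
contact_force: [-0.2, -0.4, -0.5]
opening: 0.007
finger_force: 0.2
```

>>> send_rows([
  {"x": -0.8, "y": 0, "z": 0, "rx": 0, "ry": 0, "rz": 0, "jaw": 0},
  {"x": -0.5, "y": 0, "z": 0, "rx": 0, "ry": 0, "rz": 0, "jaw": 0},
  {"x": 0, "y": 0, "z": 0, "rx": 0, "ry": 0, "rz": 0, "jaw": 0},
  {"x": 0, "y": 0, "z": 0, "rx": 0, "ry": 0, "rz": 0, "jaw": 0},
  {"x": 0, "y": 0, "z": 0, "rx": 0, "ry": 0, "rz": 0, "jaw": 0},
])

```text
clock: 9.9
tool_pos: [0.531, -0.123, 0.1291]
eef_rot: [0.998, -0.055, 0.0, 0.0]
contact_force: [0.5, 0.4, -0.7]
opening: 0.003
finger_force: 0.0
```

```bash
python3 - <<'E'
from h import *
from plant import *
s=get_state();print(s['clock'],s['tool_pos'],s['contact_force'])
d=snapshot('scene');w=snapshot('wrist')
cv2.imwrite('pics/s3.png',np.hstack([cv2.resize(d['img'][170:350,130:370],(400,300)),cv2.resize(w['img'],(400,300))])[:,:,::-1])
E
```

```text
9.9 [ 0.53101728 -0.12300516  0.12911874] [ 0.45403643  0.3802223  -0.65738225]
```

View pics/s3.png

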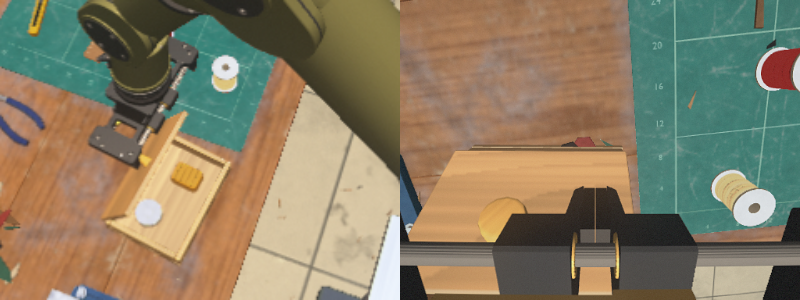

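The lid is nearly upright in the scene view: its edge runs from (185,115) to (108,215), and the knob is close to the camera. I'll keep pulling slowly.

>>> send_rows([
  {"x": -0.6, "y": 0, "z": 0, "rx": 0, "ry": 0, "rz": 0, "jaw": 0},
  {"x": -0.6, "y": 0, "z": 0, "rx": 0, "ry": 0, "rz": 0, "jaw": 0},
  {"x": -0.6, "y": 0, "z": 0, "rx": 0, "ry": 0, "rz": 0, "jaw": 0},
  {"x": -0.6, "y": 0, "z": 0, "rx": 0, "ry": 0, "rz": 0, "jaw": 0},
  {"x": 0, "y": 0, "z": 0, "rx": 0, "ry": 0, "rz": 0, "jaw": 0},
])

```text
clock: 10.5
tool_pos: [0.5054, -0.1203, 0.1291]
eef_rot: [0.998, -0.056, -0.001, -0.0]
contact_force: [0.7, 0.3, -0.2]
opening: 0.003
finger_force: 0.0
```

>>> send_rows([
  {"x": 0, "y": 0, "z": 0, "rx": 0, "ry": 0, "rz": 0, "jaw": 0},
  {"x": 0, "y": 0, "z": 0, "rx": 0, "ry": 0, "rz": 0, "jaw": 0},
  {"x": 0, "y": 0, "z": 0, "rx": 0, "ry": 0, "rz": 0, "jaw": 0},
  {"x": 0, "y": 0, "z": 0, "rx": 0, "ry": 0, "rz": 0, "jaw": 0},
  {"x": 0, "y": 0, "z": 0, "rx": 0, "ry": 0, "rz": 0, "jaw": 0},
])

```text
clock: 11.0
tool_pos: [0.5069, -0.1204, 0.1291]
eef_rot: [0.998, -0.056, 0.0, 0.0]
contact_force: [-0.2, 0.5, -0.4]
opening: 0.005
finger_force: 0.0
```

```bash
python3 - <<'E'
from h import *
from plant import *
s=get_state();print(s['clock'],s['tool_pos'],s['contact_force'])
w=snapshot('wrist');d=snapshot('scene')
cv2.imwrite('pics/s4.png',np.hstack([cv2.resize(d['img'][170:350,130:370],(400,300)),cv2.resize(w['img'],(400,300))])[:,:,::-1])
E
```

```text
11.0 [ 0.50685486 -0.12035206  0.12910505] [-0.23432202  0.50189039 -0.38060514]
```

View pics/s4.png

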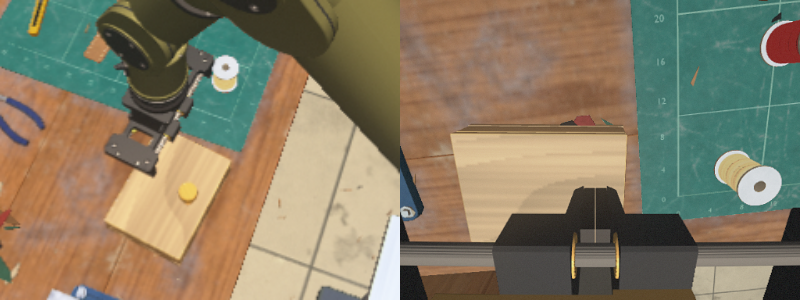

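The lid lies shut on the box, with the knob on top at (188,192) in the left panel. I'll back off upwards, check the knob's position against a shut lid, and hand in.

>>> send_rows([
  {"x": 0, "y": 0, "z": -2, "rx": 0, "ry": 0, "rz": 0, "jaw": 0},
  {"x": 0, "y": 0, "z": -3, "rx": 0, "ry": 0, "rz": 0, "jaw": 0},
  {"x": 0, "y": 0, "z": -2, "rx": 0, "ry": 0, "rz": 0, "jaw": 0},
  {"x": 0, "y": 0, "z": 0, "rx": 0, "ry": 0, "rz": 0, "jaw": 0},
  {"x": 0, "y": 0, "z": 0, "rx": 0, "ry": 0, "rz": 0, "jaw": 0},
])

```text
clock: 11.6
tool_pos: [0.5067, -0.1203, 0.1991]
eef_rot: [0.998, -0.056, 0.0, 0.0]
contact_force: [-1.1, 0.4, -0.7]
opening: 0.004
finger_force: 0.0
```

```bash
python3 - <<'E'
from h import *
from plant import *
d=snapshot('scene');uv=np.array([188,192])*.6+[130,170]
P=cast(d,[uv],.079)[0,:2];a=np.radians(-6.4);Rm=np.array([[np.cos(a),-np.sin(a)],[np.sin(a),np.cos(a)]])
print('knob in box (want -33,0 mm)',((P-[.478,-.0637])@Rm*1000).round())
# lid outline at its outer face
c=[np.array(p)*.6+[130,170] for p in((106,222),(180,260),(230,157))]
Q=cast(d,c,.0445)[:,:2];print('lid corners in box mm',((Q-[.478,-.0637])@Rm*1000).round().tolist(),get_state()['contact_force'])
E
```

```text
knob in box (want -33,0 mm) [-33.   3.]
lid corners in box mm [[58.0, 88.0], [-64.0, 88.0], [-59.0, -84.0]] [-0.2912892  -0.03410953  0.72330016]
```

The knob and the lid corners match a shut lid to within a few mm, so I'm handing in.

```bash
python3 -c "
from plant import *
print(finish_job())"
```

```text
the job is handed in; nothing more can be done
None
```

The beeswax was seen flat on the box floor beside the disc, the lid then measured shut to within a few mm, and the job was handed in at about 11.7 s of the 54 s allowed; no verdict was returned.

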